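# Reset the tripped breaker under the push-latch cover

### The job

The bench power box has tripped. Press down on the front of its metal cover and let go so that it pops fully open, push the popped-out black breaker button inside all the way in, then press the cover shut until it latches and stays flush when you let go. Only press with the fingers: nothing is to be picked up, and the things standing around the box must stay where they are.

Things in the scene. Friction and masses are not known exactly. Their poses are not given: they have to be found in the camera images.
- power_box: Grey power box screwed to the bench, foot 132 x 128 x 6 mm, body 108 x 96 mm, 76 mm high with the cover shut. Origin: centre of its underside, on the bench; x points from its front to its hinged rear, z up. Its inner panel lies 53 mm above the bench. It cannot move; its place and yaw differ between runs. Tall shelf end walls stand at y = 0.41 and -0.37 m, x 0.39 to 0.70 m.
- box_hinge (a point): Middle of the cover's hinge axis, at the rear of the box, 54 mm behind its origin and 68 mm up; the axis runs along the box's y. Axes as the box's.
- cover (a joint): Opening angle of the metal cover, rad: 0 latched shut (top 76 mm above the bench), -0.087 pressed in to its stop, 1.4 fully open, near upright; a damped spring opens it in 1 to 2 s. Push-push latch: from shut, a press to the stop (8 mm down at the pad, about 5 N) and letting go upward opens it; from open, pressing down to the same stop and letting go latches it. A press under 6 mm does nothing.
- cover_pad (a point): Ribbed place to press on the cover's outer face, in its middle, 95 mm from the hinge axis along the cover and 8 mm out from it; moves with the cover. z is the face's outward normal, x points to the hinge. The cover is a cap ending 112 mm from the hinge axis, 108 mm wide, with 20 mm skirts at front and sides; no rim stops a finger pressing it in.
- breaker_top (a point): Middle of the top of the black round breaker button, 20 mm across, that points up from the panel, 36 mm in front of the box's origin (90 mm from the hinge axis); under the cover until that is opened. Top 63 mm above the bench when popped out, 56 mm when fully in.
- breaker (a joint): How far the breaker button is pushed in, m: 0 popped out, 0.007 fully in. It resists with about 3 N and stays where it is left.
- carton: Loose small carton, 134 x 75 x 45 mm, to the left of the box; to be left alone. Origin: centre of its underside.
- tape_roll: Loose roll of clear tape lying flat, 100 mm across, 48 mm high, left and in front of the box; to be left alone. Origin: centre of its underside.
- stapler: Loose stapler, 149 mm long, 44 mm high, to the right of the box; to be left alone. Origin: centre of its underside.
- marker: Loose black marker, 138 mm long, 18 mm thick, in front of the box to the right; to be left alone. Origin: centre of its underside.

How it is judged:
On the way, in this order (a step that is already met when the one before it is completed fails the run):
1. the cover has popped open and stands open (value of joint cover above 1.2 rad), for 0.2 s.
2. the breaker button is pushed in while the cover is open (value of joint breaker above 0.0055 m and value of joint cover above 0.8 rad), for 0.1 s.
At the end, for the whole second after the job is handed in: The cover is latched shut (angle between -0.03 and 0.035 rad) and stays so by itself, and the breaker button is in by at least 5.5 of its 7 mm (value of joint cover between -0.03 and 0.035 rad and value of joint breaker above 0.0055 m); the robot touches nothing.
It fails at once if a bystander (carton, tape roll, stapler or marker) is lifted, carried or shifted by more than 25 mm (distance of any of carton, tape_roll, stapler, marker from where it was at the start of the episode above 0.025 m).
It also fails if it takes over 56 s, if anything falls off the work surface, if the arm or the gripper's body presses on something with over 40 N, if the wrist force passes 120 N, or if a joint passes its speed limit or range.

### The arm

A 6-joint arm with a two-finger parallel gripper is mounted at the origin on the work surface; the furniture and walls round the work are solid. World frame = base frame: x ahead of the robot, y to its left, z up, the work surface at z = 0. Lengths are in m, angles in rad, forces in N, time in s.
With the tool pointing down it reaches from about 0.225 to 0.875 m from the base axis. Payload 3.4 kg.
Tool frame: the origin (TCP) lies on the mounting face of the last link; the fingertips stand 173 mm ahead of it and the grasp point (between the pads) lies 155 mm ahead of it; x points along the fingers, y is the direction in which the jaws open and shut, and the axes are right-handed (so a half turn about x gives the same grasp; the last joint's range is limited). The gripper opens to 85 mm and grips with 20 to 120 N. Pads are 22 mm wide; open, the fingers measure 114 mm over their backs; the gripper's body (76 mm by 85 mm) begins 54 mm behind the grasp point. The pads swing forward as they close: fully open they stand 13 mm farther back than shut.
Start: joints at [1.064, 0.276, 1.505, -0, 1.361, -0.121], TCP at [0.216, 0.533, 0.405] pointing down, gripper open.
Joint ranges: [-2.89, 2.89], [-0.75, 2.08], [0.22, 2.7], [-1.18, 4.32], [0.11, 2.71], [-2.7, 2.7]. Speed limits (rad/s): [2.57, 2.57, 3.14, 3.14, 3.14, 3.14].

### API

Orientations are given as a unit quaternion [w, x, y, z].
In Python, from rig import manip gives the robot as it stands.
- The arm moves only by the tool arm_command, never from a script. Its argument "targets" is a list of rows, each an object with "dp": the shift along the tool's x, y, z in m, a list of three; "turn": the turn, a rotation vector about the tool's x, y, z in degrees, a list of three; "grip": the opening, from -1 (shut) to 1 (fully open). In form: [{"dp": [tx, ty, tz], "turn": [wx, wy, wz], "grip": grip}, ...]. A call has 1 to 8 rows; each row shifts and turns the commanded pose from where the row before left it, along the tool's axes as they then stand; what a row does not reach is not made up. A row lasts 1/10 s, in which the tool goes at most 50 mm and 8.59 degrees, less where a joint would pass 70% of its speed; a pose out of reach is approached as far as the arm can. A call with a gripper value outside its range is refused whole. The fingers move at their own pace and stop on an object; "grip_force" is the grip in N (left out, the last holds). Time passes only in rows, so rows that do not move let the fingers close. It gives the time, the measured TCP pose, the force and the opening at its end, in the units of the state.
- manip.get_state(): the state, without advancing time (a new reading comes with each control period).
- manip.get_image(name): name is "scene" or "top"; returns the picture (384x512x3 uint8, red, green, blue); there is no depth.
- manip.calibration(name): a dict with "fx", "fy", "cx", "cy" (pixels), "R" (3x3) and "t" (3): a world point X has camera coordinates R X + t. Camera axes: x right, y down, z forward; pixel columns grow to the right and rows downward; lengths in m; the calibration is good to about 2 mm. A picture is of the moment at which its call begins. calibration takes no time and is no camera call.
- manip.sign_off(): hands the job in, once; it reports no verdict.
The state is a dict: "clock": time; "qpos": joint angles; "qd": joint speeds; "effort": joint torques, N m; "position": TCP position; "ee_rot": TCP orientation; "contact_force": force on the tool from outside, world axes, zero at the start; "moment": the same for the moment, N m; "width": finger opening in m.
Only numpy, scipy, OpenCV 4.12 (cv2) and the standard library are available. Lean on these libraries where they do the work, as an engineer would, in place of code of your own. Each camera call takes 0.05 s, during which the arm holds its last target.

## Working session

There is one attempt and no reset: what is moved stays moved. The work goes in short steps, Python scripts to look and compute and a tool call to move; the robot and the scene stay as the last step left them, time stands still between calls to the robot, and variables do not carry over. Pictures are saved under pics/ and viewed, and the job is handed in when it is done.

Besides the shell and the picture viewer there is one more tool, called as name(argument=value, ...), one argument or row to a line, values as JSON. arm_command: Moves the arm, as the interface text tells. Its arguments: {"type":"object","properties":{"targets":{"type":"array"},"grip_force":{"type":"number"}},"required":["targets"]}

```bash
mkdir -p pics; python3 - <<'E'
from rig import manip
import cv2,numpy as np
for n in("scene","top"):
    im=manip.get_image(n); cv2.imwrite(f"pics/{n}0.png",im[:,:,::-1]); 
    c=manip.calibration(n); print(n,c)
print(manip.get_state())
E
```

```text
scene {'fx': 417.2296193829068, 'fy': 417.2296193829068, 'cx': 259.1543453457789, 'cy': 194.7593025515065, 'R': array([[-0.58229544, -0.81272316, -0.02032469],
       [-0.43327994,  0.33139388, -0.83812087],
       [ 0.68789571, -0.47922768, -0.54510579]]), 't': array([0.34392377, 0.27153958, 0.5432542 ])}
top {'fx': 384.1055954558825, 'fy': 384.1055954558825, 'cx': 260.8677347986596, 'cy': 192.79400000588436, 'R': array([[-0.00154942, -0.99981863, -0.01898184],
       [-0.99940592,  0.00220176, -0.03439429],
       [ 0.03442985,  0.01891728, -0.99922806]]), 't': array([0.05148977, 0.50746242, 0.91380446])}
{'clock': 0.1, 'qpos': array([ 1.06400018e+00,  2.76531039e-01,  1.50603943e+00, -9.66170900e-06,
        1.36072118e+00, -1.20967999e-01]), 'qd': array([-0.00174906, -0.00135797, -0.00240015, -0.00110184,  0.00072635,
       -0.00185442]), 'effort': array([ 5.13583982e-04, -4.17701519e+01, -2.46401989e+01, -1.93897758e-04,
        5.83069981e-03,  9.03137106e-06]), 'position': array([0.21627839, 0.53255598, 0.40391327]), 'ee_rot': array([ 0.69380735,  0.13499319,  0.69417192, -0.13613794]), 'contact_force': array([-1.12869905, -0.21141934,  0.03656623]), 'moment': array([-0.01773268, -0.01794499, -0.02488882]), 'width': 0.08520665861436033}
```

View pics/scene0.png

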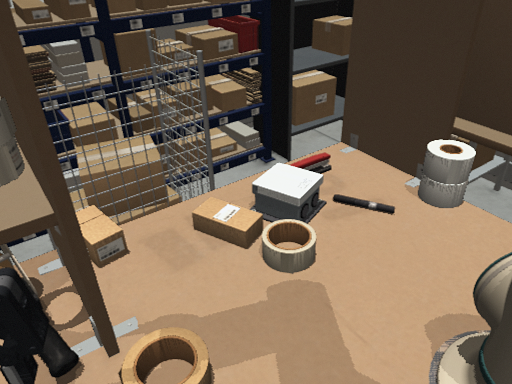

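View pics/top0.png

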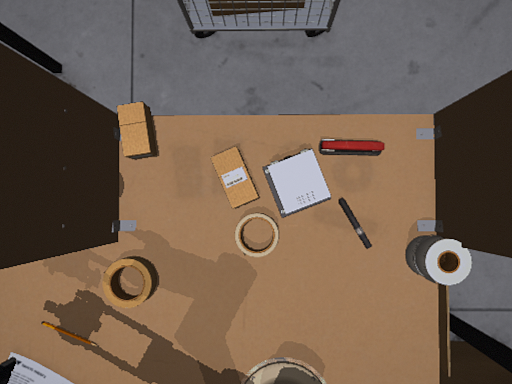

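The top view shows the pale cover at about (297,182), with the ribbed pad near (305,197) towards the robot and the hinge side up near (290,155). The carton is at (235,177), the tape roll at (257,234), the stapler at (352,146) and the marker at (355,222). Next I'll measure the cover.

```bash
cat > h.py <<'E'
import numpy as np,cv2
from rig import manip
def ray(n,px,z):
    c=manip.calibration(n); d=np.array([(px[0]-c['cx'])/c['fx'],(px[1]-c['cy'])/c['fy'],1.])
    C=-c['R'].T@c['t']; w=c['R'].T@d; return C+w*(z-C[2])/w[2]
def proj(n,X):
    c=manip.calibration(n); p=c['R']@np.asarray(X)+c['t']; return np.array([c['fx']*p[0]/p[2]+c['cx'],c['fy']*p[1]/p[2]+c['cy']])
def crop(im,c,h,s,name):
    x,y=int(c[0]),int(c[1]); k=im[max(0,y-h):y+h,max(0,x-h):x+h,::-1]; cv2.imwrite(name,cv2.resize(k,None,fx=s,fy=s,interpolation=cv2.INTER_CUBIC))
E
python3 - <<'E'
from h import *
im=cv2.imread("pics/top0.png")[:,:,::-1]
hsv=cv2.cvtColor(im.copy(),cv2.COLOR_RGB2HSV)
m=((hsv[:,:,1]<45)&(hsv[:,:,2]>165)).astype(np.uint8); 
r=np.zeros_like(m); r[140:225,258:340]=m[140:225,258:340]
cs=max(cv2.findContours(cv2.morphologyEx(r,cv2.MORPH_CLOSE,np.ones((5,5))),0,2)[0],key=cv2.contourArea)
rc=cv2.minAreaRect(cs); b=cv2.boxPoints(rc); print(rc)
P=np.array([ray("top",p,.076) for p in b]); print(b,P)
for i in range(4): d=P[(i+1)%4]-P[i]; print(np.linalg.norm(d),np.degrees(np.arctan2(d[1],d[0])))
print("cen",P.mean(0)); print("ribs", ray("top",(305.5,197.5),.076))
crop(im,(298,182),50,8,"pics/top0c.png")
E
```

```text
((296.751953125, 181.1455841064453), (51.80480194091797, 51.78208541870117), 68.68209075927734)
[[263.21582 166.42798]
 [311.45483 147.603  ]
 [330.2881  195.86319]
 [282.04907 214.68817]] [[ 0.56418392  0.04393518  0.076     ]
 [ 0.60595713 -0.06383937  0.076     ]
 [ 0.49809728 -0.10491346  0.076     ]
 [ 0.45646784  0.00226768  0.076     ]]
0.11558699678980516 -68.81376333815419
0.11541590106468919 -159.1526751439625
0.1149817711980458 111.22630148311165
0.11549431040330535 21.14781831078476
cen [ 0.53117654 -0.03063749  0.076     ]
ribs [ 0.49456987 -0.04995495  0.076     ]
```

View pics/top0c.png

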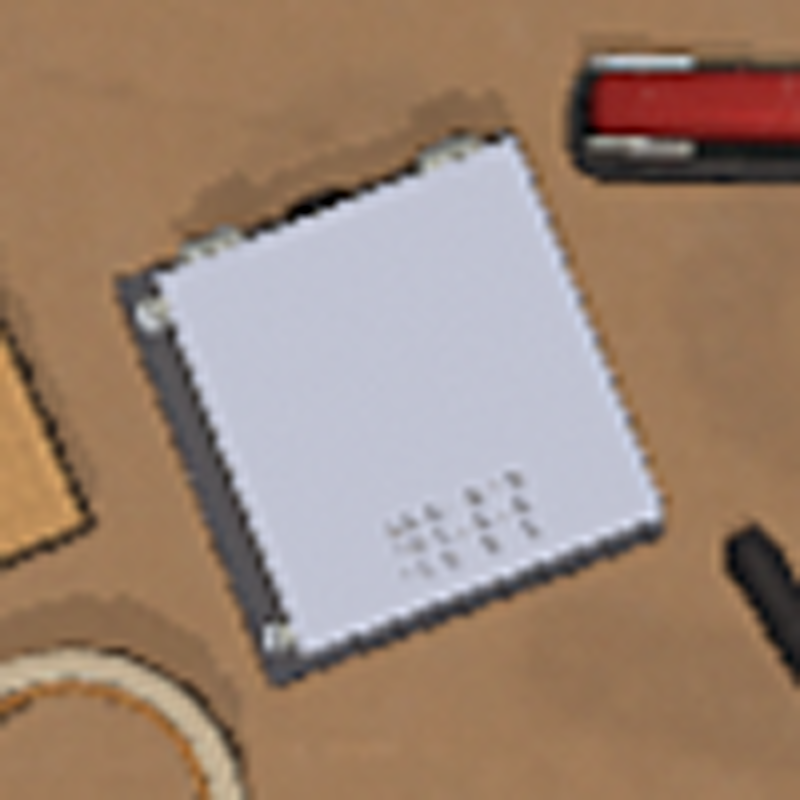

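```bash
python3 - <<'E'
from h import *
b=[(160,280),(512,138),(660,520),(297,655)]
b=[(247.5+(u+.5)/8,131.5+(v+.5)/8) for u,v in b]
P=np.array([ray("top",p,.076) for p in b]); print(P)
for i in range(4): d=P[(i+1)%4]-P[i]; print(np.linalg.norm(d),np.degrees(np.arctan2(d[1],d[0])))
rl,rr,fr,fl=P
ax=(rl+rr-fr-fl)[:2]/2; ax/=np.linalg.norm(ax); print("yaw",np.degrees(np.arctan2(ax[1],ax[0])))
f=((fr+fl)/2)[:2]
rib=ray("top",(247.5+463/8,131.5+523/8),.076)[:2]
print("front",f,"origin from front", f+ax*.058,"pad",f+ax*.017,"rib centre",rib,"hinge",f+ax*.112,"breaker",f+ax*.022)
print("scene proj", [proj("scene",p) for p in P], proj("scene",[*rib,.076]))
im=cv2.imread("pics/scene0.png")[:,:,::-1]; crop(im,(288,190),45,8,"pics/scene0c.png")
s=manip.get_state()
E
```

```text
[[ 0.56384847  0.03422655  0.076     ]
 [ 0.60324361 -0.06406268  0.076     ]
 [ 0.49654486 -0.1044021   0.076     ]
 [ 0.45923684 -0.00360025  0.076     ]]
0.10589026548824855 -68.15867995697167
0.11406968092396903 -159.2899828036953
0.10748442098862301 110.31014093345274
0.11124055621110189 19.87961629766554
yaw 20.300030333486085
front [ 0.47789085 -0.05400117] origin from front [ 0.53228839 -0.03387888] pad [ 0.49383495 -0.04810326] rib centre [ 0.49596023 -0.04968529] hinge [ 0.58293439 -0.01514432] breaker [ 0.4985244  -0.04636858]
scene proj [array([252.57836838, 182.7581202 ]), array([278.16791493, 161.83832268]), array([323.64360006, 175.19268134]), array([298.81408076, 198.6651073 ])] [304.38317529 183.44169713]
```

View pics/scene0c.png

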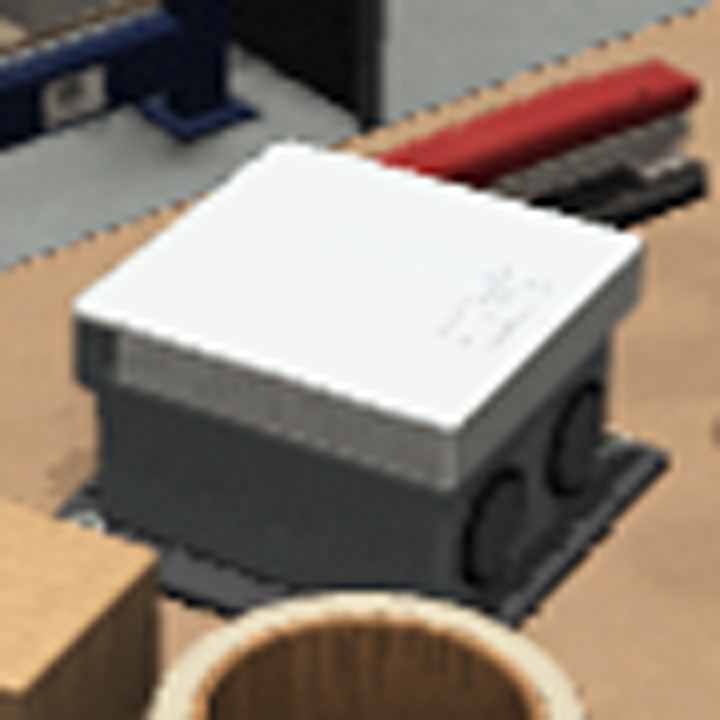

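Both views agree to about 1 px on the corners: yaw is about 20.5°, the pad is at about (0.4945, -0.049) and the breaker is at about (0.499, -0.0465). Next I'll work out the approach in tool axes.

```bash
cat >> h.py <<'E'
from scipy.spatial.transform import Rotation as Ro
yaw=np.radians(20.5); ex=np.array([np.cos(yaw),np.sin(yaw),0]); ey=np.array([-np.sin(yaw),np.cos(yaw),0])
H=np.array([.4779,-.0540,0])+ex*.112+[0,0,.068]
def rot(s): q=s['ee_rot']; return Ro.from_quat([q[1],q[2],q[3],q[0]])
E
python3 - <<'E'
from h import *
s=manip.get_state(); R=rot(s).as_matrix(); print(R.round(3))
for tx in (0.,):
  best=None
  for sg in (1,-1):
    X=np.array([0,0,-1.]); Y=sg*ey; T=np.c_[X,Y,np.cross(X,Y)]
    rv=(rot(s).inv()*Ro.from_matrix(T)).as_rotvec(degrees=True); print(sg,rv, "z axis",T[:,2], "q6",s['qpos'][5]+np.radians(rv[0]))
tgt=H-ex*.097; tgt[2]=.12+.173; print(H,tgt, R.T@(tgt-s['position']))
E
```

```text
[[-0.001  0.376  0.926]
 [-0.001  0.926 -0.376]
 [-1.    -0.002 -0.   ]]
1 [-42.60619819  -0.0466422    0.08803412] z axis [0.93667219 0.35020738 0.        ] q6 -0.8645864395939528
-1 [1.37393750e+02 1.10700559e-01 5.86513235e-02] z axis [-0.93667219 -0.35020738 -0.        ] q6 2.2770053163117523
[ 0.58280729 -0.01477677  0.068     ] [ 0.49195008 -0.04874689  0.293     ] [ 0.11155422 -0.43464026  0.47418684]
```

arm_command(
  targets=[
    {"dp": [0.005,-0.0272,0.0296],"turn": [0,0,0],"grip": -1},
    {"dp": [0.005,-0.0272,0.0296],"turn": [0,0,0],"grip": -1},
    {"dp": [0.005,-0.0272,0.0296],"turn": [0,0,0],"grip": -1},
    {"dp": [0.005,-0.0272,0.0296],"turn": [0,0,0],"grip": -1},
    {"dp": [0.005,-0.0272,0.0296],"turn": [0,0,0],"grip": -1},
    {"dp": [0.005,-0.0272,0.0296],"turn": [0,0,0],"grip": -1},
    {"dp": [0.005,-0.0272,0.0296],"turn": [0,0,0],"grip": -1},
    {"dp": [0.005,-0.0272,0.0296],"turn": [0,0,0],"grip": -1},
  ],
)

```text
clock: 0.9
position: [0.3541, 0.2405, 0.3643]
ee_rot: [0.694, 0.135, 0.694, -0.135]
contact_force: [1.4, 0.2, -0.3]
width: -0.0002
```

arm_command(
  targets=[
    {"dp": [0.005,-0.0272,0.0296],"turn": [0,0,0],"grip": -1},
    {"dp": [0.005,-0.0272,0.0296],"turn": [0,0,0],"grip": -1},
    {"dp": [0.005,-0.0272,0.0296],"turn": [0,0,0],"grip": -1},
    {"dp": [0.005,-0.0272,0.0296],"turn": [0,0,0],"grip": -1},
    {"dp": [0.005,-0.0272,0.0296],"turn": [0,0,0],"grip": -1},
    {"dp": [0.005,-0.0272,0.0296],"turn": [0,0,0],"grip": -1},
    {"dp": [0.005,-0.0272,0.0296],"turn": [0,0,0],"grip": -1},
    {"dp": [0.005,-0.0272,0.0296],"turn": [0,0,0],"grip": -1},
  ],
)

```text
clock: 1.7
position: [0.4917, -0.0503, 0.3242]
ee_rot: [0.694, 0.136, 0.694, -0.136]
contact_force: [0.9, 1.4, -0.0]
width: 0.0001
```

arm_command(
  targets=[
    {"dp": [0,0,0],"turn": [-7.1,0,0],"grip": -1},
    {"dp": [0,0,0],"turn": [-7.1,0,0],"grip": -1},
    {"dp": [0,0,0],"turn": [-7.1,0,0],"grip": -1},
    {"dp": [0,0,0],"turn": [-7.1,0,0],"grip": -1},
    {"dp": [0,0,0],"turn": [-7.1,0,0],"grip": -1},
    {"dp": [0,0,0],"turn": [-7.1,0,0],"grip": -1},
    {"dp": [0,0,0],"turn": [0,0,0],"grip": -1},
    {"dp": [0,0,0],"turn": [0,0,0],"grip": -1},
  ],
)

```text
clock: 2.5
position: [0.4913, -0.0486, 0.3245]
ee_rot: [0.696, -0.125, 0.696, 0.125]
contact_force: [0.7, 0.4, -0.6]
width: 0.0001
```

```bash
python3 - <<'E'
from h import *
s=manip.get_state(); R=rot(s).as_matrix(); print(s['clock'],s['position'],s['contact_force'],s['width'],s['qpos']); print(R.round(3))
tgt=H-ex*.097; tgt[2]=.12+.173; print(tgt, R.T@(tgt-s['position']))
for n in("scene","top"):
    im=manip.get_image(n); crop(im,proj(n,tgt-[0,0,.17]),60,5,f"pics/{n}1.png"); print(proj(n,s['position']-[0,0,.173]))
E
```

```text
2.5 [ 0.49128967 -0.04863561  0.32445396] [ 0.70124501  0.35950529 -0.60348633] 6.424087364182679e-05 [-2.39760188e-01  2.16289919e-01  1.80089316e+00  1.27679845e-04
  1.12501092e+00 -2.16575890e+00]
[[-0.001 -0.348  0.938]
 [ 0.     0.938  0.348]
 [-1.     0.    -0.   ]]
[ 0.49195008 -0.04874689  0.293     ] [ 0.03145356 -0.00034758  0.00059414]
[307.01988521 151.92737261]
[308.47271898 198.29478476]
```

View pics/scene1.png

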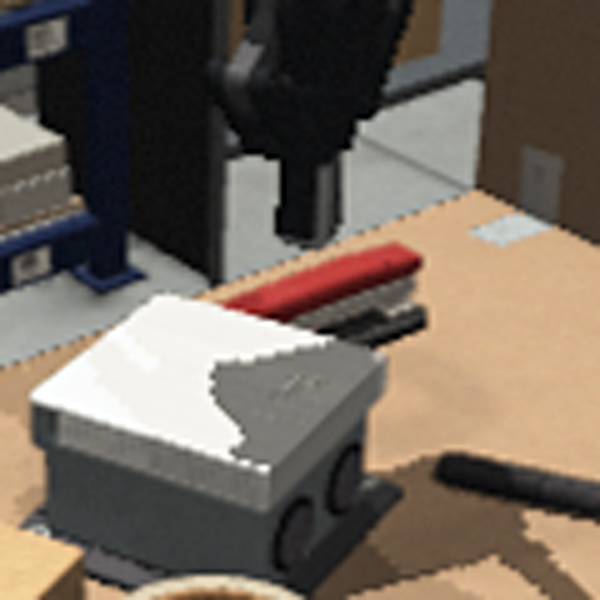

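arm_command(
  targets=[
    {"dp": [0.02,0,0],"turn": [0,0,0],"grip": -1},
    {"dp": [0.02,0,0],"turn": [0,0,0],"grip": -1},
    {"dp": [0.015,0,0],"turn": [0,0,0],"grip": -1},
    {"dp": [0.005,0,0],"turn": [0,0,0],"grip": -1},
    {"dp": [0,0,0],"turn": [0,0,0],"grip": -1},
  ],
)

```text
clock: 3.1
position: [0.4912, -0.0486, 0.2641]
ee_rot: [0.695, -0.125, 0.696, 0.126]
contact_force: [-0.1, -0.4, 0.1]
width: 0.0003
```

```bash
python3 - <<'E'
from h import *
im=manip.get_image("scene"); crop(im,(300,175),60,6,"pics/scene2.png")
E
```

```text
(no output)
```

View pics/scene2.png

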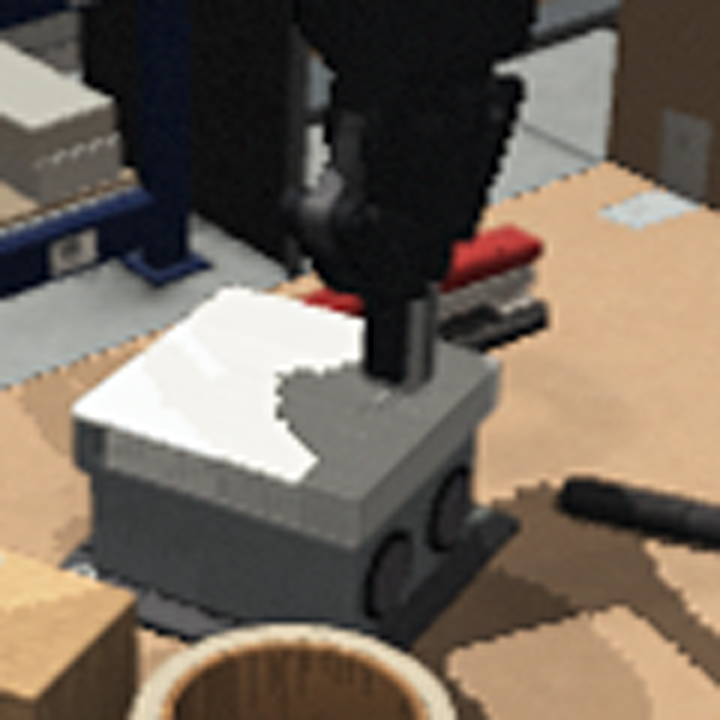

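The fingertip hangs just above the ribs (around pixel 307,178 in the full scene image). Now I'll press down in small steps.

arm_command(
  targets=[
    {"dp": [0.006,0,0],"turn": [0,0,0],"grip": -1},
    {"dp": [0.004,0,0],"turn": [0,0,0],"grip": -1},
    {"dp": [0.004,0,0],"turn": [0,0,0],"grip": -1},
    {"dp": [0.002,0,0],"turn": [0,0,0],"grip": -1},
    {"dp": [0.002,0,0],"turn": [0,0,0],"grip": -1},
  ],
)

```text
clock: 3.65
position: [0.4914, -0.0487, 0.2468]
ee_rot: [0.696, -0.126, 0.696, 0.126]
contact_force: [-1.0, 0.3, 2.8]
width: -0.0001
```

arm_command(
  targets=[
    {"dp": [0.003,0,0],"turn": [0,0,0],"grip": -1},
    {"dp": [0,0,0],"turn": [0,0,0],"grip": -1},
  ],
)

```text
clock: 3.85
position: [0.4913, -0.0487, 0.2435]
ee_rot: [0.696, -0.126, 0.696, 0.126]
contact_force: [-1.7, -1.0, 2.6]
width: 0.0
```

arm_command(
  targets=[
    {"dp": [0.003,0,0],"turn": [0,0,0],"grip": -1},
    {"dp": [0,0,0],"turn": [0,0,0],"grip": -1},
  ],
)

```text
clock: 4.05
position: [0.4913, -0.0488, 0.2413]
ee_rot: [0.696, -0.126, 0.696, 0.126]
contact_force: [-2.1, -0.6, 7.7]
width: -0.0001
```

arm_command(
  targets=[
    {"dp": [0.002,0,0],"turn": [0,0,0],"grip": -1},
    {"dp": [0,0,0],"turn": [0,0,0],"grip": -1},
  ],
)

```text
clock: 4.25
position: [0.4912, -0.0488, 0.241]
ee_rot: [0.696, -0.126, 0.696, 0.126]
contact_force: [-7.5, -0.4, 21.5]
width: -0.0003
```

arm_command(
  targets=[
    {"dp": [0.001,0,0],"turn": [0,0,0],"grip": -1},
    {"dp": [0,0,0],"turn": [0,0,0],"grip": -1},
  ],
)

```text
clock: 4.45
position: [0.4912, -0.0487, 0.2409]
ee_rot: [0.696, -0.126, 0.695, 0.126]
contact_force: [-7.6, -0.2, 28.1]
width: -0.0
```

arm_command(
  targets=[
    {"dp": [-0.02,0,0],"turn": [0,0,0],"grip": -1},
    {"dp": [-0.03,0,-0.01],"turn": [0,0,0],"grip": -1},
    {"dp": [-0.03,0,-0.02],"turn": [0,0,0],"grip": -1},
    {"dp": [-0.03,0,-0.02],"turn": [0,0,0],"grip": -1},
    {"dp": [-0.02,0,-0.02],"turn": [0,0,0],"grip": -1},
    {"dp": [0,0,-0.01],"turn": [0,0,0],"grip": -1},
    {"dp": [0,0,0],"turn": [0,0,0],"grip": -1},
    {"dp": [0,0,0],"turn": [0,0,0],"grip": -1},
  ],
)

```text
clock: 5.25
position: [0.4165, -0.0765, 0.3665]
ee_rot: [0.696, -0.125, 0.696, 0.126]
contact_force: [0.6, -0.9, 0.4]
width: -0.0002
```

arm_command(
  targets=[
    {"dp": [0,0,0],"turn": [0,0,0],"grip": -1},
    {"dp": [0,0,0],"turn": [0,0,0],"grip": -1},
    {"dp": [0,0,0],"turn": [0,0,0],"grip": -1},
    {"dp": [0,0,0],"turn": [0,0,0],"grip": -1},
    {"dp": [0,0,0],"turn": [0,0,0],"grip": -1},
    {"dp": [0,0,0],"turn": [0,0,0],"grip": -1},
    {"dp": [0,0,0],"turn": [0,0,0],"grip": -1},
    {"dp": [0,0,0],"turn": [0,0,0],"grip": -1},
  ],
)

```text
clock: 6.05
position: [0.4165, -0.0767, 0.3678]
ee_rot: [0.696, -0.126, 0.696, 0.126]
contact_force: [-0.5, 0.0, 0.2]
width: -0.0002
```

```bash
python3 - <<'E'
from h import *
im=manip.get_image("scene"); crop(im,(290,170),60,6,"pics/scene3.png")
im=manip.get_image("top"); crop(im,(297,185),50,7,"pics/top3.png")
s=manip.get_state();print(s['position'],s['contact_force'])
E
```

```text
[ 0.41645161 -0.07670437  0.36776236] [ 0.16908243 -0.41123422  0.32200336]
```

View pics/scene3.png

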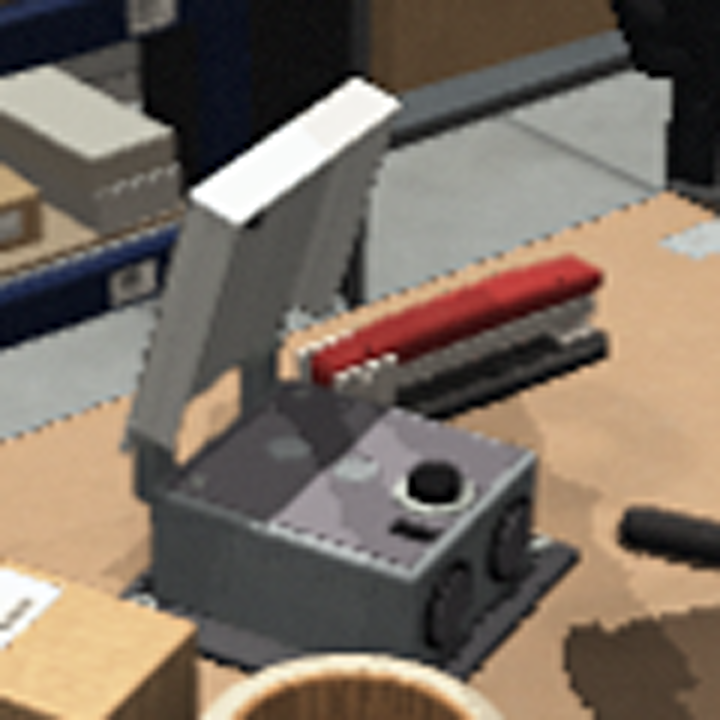

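View pics/top3.png

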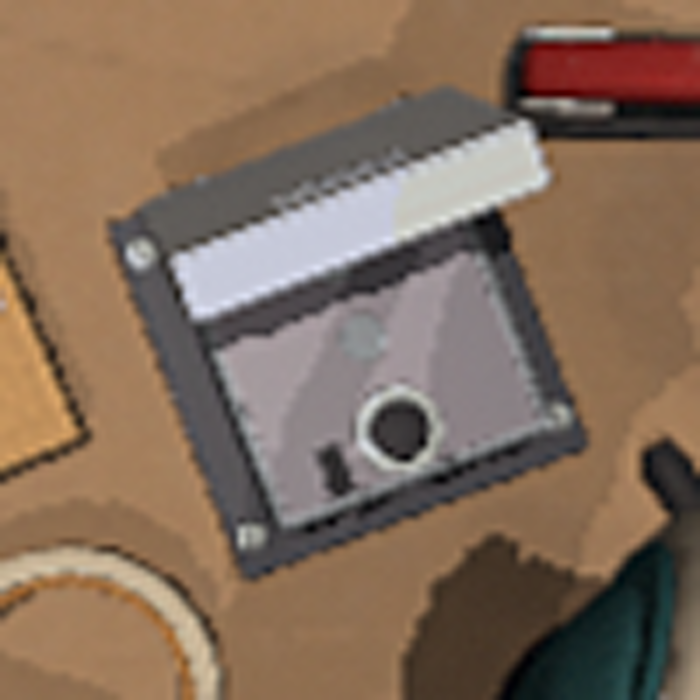

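The cover is standing open. The black button shows at about (304,196) in the top view and (302,189) in the scene view. I'll refine its position.

```bash
python3 - <<'E'
from h import *
t=ray("top",(246.5+402/7+.07,134.5+430/7+.07),.063); print(t, proj("scene",t)) 
s_=ray("scene",(229.5+434/6,109.5+476/6),.063); print(s_)
nom=H-ex*.09; print(nom)
s=manip.get_state();R=rot(s).as_matrix()
g=(t+nom)/2; g[2]=.063
# rel box
d=g-H; print("box fwd,lat",-d@ex,d@ey)
a=np.radians(0); print(R.T@(g+[0,0,.173]-s['position']))
E
```

```text
[ 0.49825203 -0.04785285  0.063     ] [302.75954146 188.5562288 ]
[ 0.4986006  -0.04560851  0.063     ]
[ 0.49850679 -0.04629544  0.068     ]
box fwd,lat 0.09039202122066833 -0.0006847851738892401
[ 0.13178273 -0.00091749  0.08708562]
```

arm_command(
  targets=[
    {"dp": [0,0,0],"turn": [0,-8.5,0],"grip": -1},
    {"dp": [0,0,0],"turn": [0,0,0],"grip": -1},
    {"dp": [0,0,0],"turn": [0,0,0],"grip": -1},
  ],
)

```text
clock: 6.45
position: [0.4159, -0.0769, 0.3678]
ee_rot: [0.745, -0.116, 0.643, 0.134]
contact_force: [0.3, 0.7, 0.9]
width: -0.0001
```

```bash
python3 - <<'E'
from h import *
s=manip.get_state();R=rot(s).as_matrix();print(R.round(3),s['position'])
for z in (.085,.063,.056):
  g=np.array([.4985,-.0467,z]); tip=s['position']+.173*R[:,0]; print(z,(R.T@(g-tip)).round(4))
E
```

```text
[[ 0.136 -0.349  0.927]
 [ 0.051  0.937  0.346]
 [-0.989  0.     0.145]] [ 0.41593095 -0.07689038  0.36778057]
0.085 [ 0.1196 -0.0006  0.0459]
0.063 [ 0.1413 -0.0006  0.0427]
0.056 [ 0.1482 -0.0006  0.0416]
```

arm_command(
  targets=[
    {"dp": [0.03,0,0.0115],"turn": [0,0,0],"grip": -1},
    {"dp": [0.03,0,0.0115],"turn": [0,0,0],"grip": -1},
    {"dp": [0.03,0,0.0115],"turn": [0,0,0],"grip": -1},
    {"dp": [0.03,0,0.0115],"turn": [0,0,0],"grip": -1},
    {"dp": [0,0,0],"turn": [0,0,0],"grip": -1},
  ],
)

```text
clock: 6.95
position: [0.4761, -0.0538, 0.2526]
ee_rot: [0.743, -0.116, 0.645, 0.136]
contact_force: [-0.8, 0.5, -0.1]
width: -0.0003
```

arm_command(
  targets=[
    {"dp": [0.008,0,-0.001],"turn": [0,0,0],"grip": -1},
    {"dp": [0.006,0,-0.001],"turn": [0,0,0],"grip": -1},
    {"dp": [0.004,0,-0.001],"turn": [0,0,0],"grip": -1},
    {"dp": [0.002,0,0],"turn": [0,0,0],"grip": -1},
    {"dp": [0,0,0],"turn": [0,0,0],"grip": -1},
  ],
)

```text
clock: 7.45
position: [0.4755, -0.0547, 0.2359]
ee_rot: [0.746, -0.116, 0.642, 0.135]
contact_force: [0.1, -0.6, -0.9]
width: -0.0004
```

```bash
python3 - <<'E'
from h import *
im=manip.get_image("scene"); crop(im,(290,170),60,6,"pics/scene4.png")
s=manip.get_state();R=rot(s).as_matrix();print(s['position']+.173*R[:,0],s['contact_force'])
E
```

```text
[ 0.49970528 -0.04578622  0.06493603] [-0.06044143 -0.46729577 -0.5131697 ]
```

View pics/scene4.png

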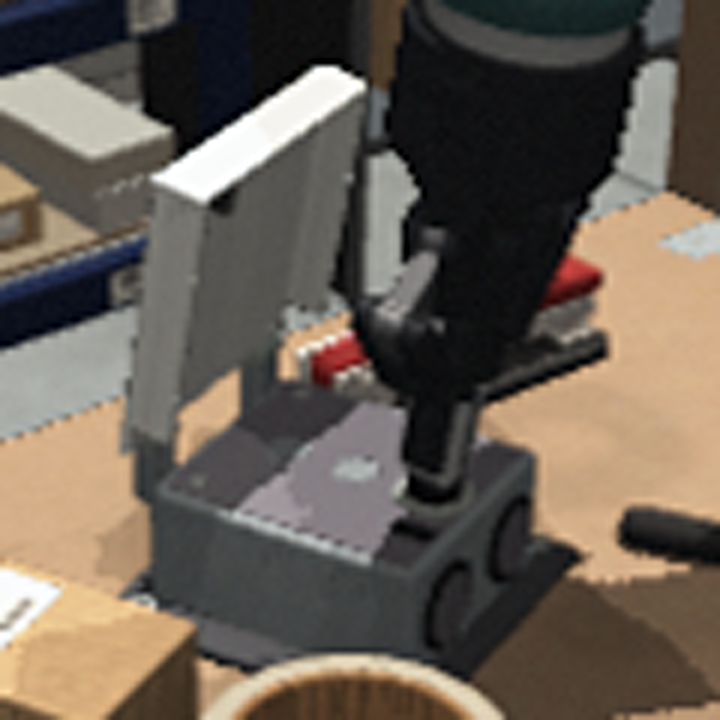

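The finger sits on top of the button at about (302,188), well clear of the upright cover. Now I'll push it in.

arm_command(
  targets=[
    {"dp": [0.003,0,-0.001],"turn": [0,0,0],"grip": -1},
    {"dp": [0.003,0,-0.001],"turn": [0,0,0],"grip": -1},
    {"dp": [0.002,0,0],"turn": [0,0,0],"grip": -1},
    {"dp": [0,0,0],"turn": [0,0,0],"grip": -1},
  ],
)

```text
clock: 7.9
position: [0.4756, -0.0549, 0.2282]
ee_rot: [0.746, -0.116, 0.641, 0.134]
contact_force: [0.2, 1.2, 7.5]
width: 0.0
```

arm_command(
  targets=[
    {"dp": [0.002,0,0],"turn": [0,0,0],"grip": -1},
    {"dp": [0,0,0],"turn": [0,0,0],"grip": -1},
  ],
)

```text
clock: 8.1
position: [0.4757, -0.0549, 0.2277]
ee_rot: [0.746, -0.117, 0.641, 0.135]
contact_force: [-5.3, 0.2, 21.9]
width: -0.0001
```

arm_command(
  targets=[
    {"dp": [0.001,0,0],"turn": [0,0,0],"grip": -1},
    {"dp": [0,0,0],"turn": [0,0,0],"grip": -1},
  ],
)

```text
clock: 8.3
position: [0.4757, -0.0549, 0.2275]
ee_rot: [0.746, -0.117, 0.641, 0.135]
contact_force: [-7.9, 0.6, 30.4]
width: -0.0005
```

A hard stop with the tip at about 56 mm matches fully in. I'll retreat and check.

arm_command(
  targets=[
    {"dp": [-0.02,0,0],"turn": [0,0,0],"grip": -1},
    {"dp": [-0.03,0,-0.01],"turn": [0,0,0],"grip": -1},
    {"dp": [-0.035,0,-0.01],"turn": [0,0,0],"grip": -1},
    {"dp": [-0.035,0,-0.02],"turn": [0,0,0],"grip": -1},
    {"dp": [-0.035,0,-0.02],"turn": [0,0,0],"grip": -1},
    {"dp": [-0.03,0,0],"turn": [0,8.5,0],"grip": -1},
    {"dp": [0,0,0],"turn": [0,0,0],"grip": -1},
    {"dp": [0,0,0],"turn": [0,0,0],"grip": -1},
  ],
)

```text
clock: 9.1
position: [0.3942, -0.0849, 0.3985]
ee_rot: [0.696, -0.126, 0.695, 0.126]
contact_force: [-0.3, 0.5, -0.7]
width: 0.0003
```

```bash
python3 - <<'E'
from h import *
im=manip.get_image("scene"); crop(im,(290,170),60,6,"pics/scene5.png")
im=manip.get_image("top"); crop(im,(297,180),50,7,"pics/top5.png")
s=manip.get_state();R=rot(s).as_matrix();print(R.round(3));tip=s['position']+.173*R[:,0];print(tip,s['contact_force'],s['clock'],s['qpos'])
d=tip-H;print("fwd,lat,up",-d@ex,d@ey,d[2])
E
```

```text
[[-0.002 -0.35   0.937]
 [ 0.002  0.937  0.35 ]
 [-1.     0.002 -0.001]]
[ 0.39348626 -0.08445912  0.22410979] [-0.37732715  0.42679779  0.09727133] 9.2 [-3.85431047e-01  1.73141126e-02  1.84323483e+00  7.78006812e-04
  1.28329423e+00 -2.31445458e+00]
fwd,lat,up 0.20173500764496724 0.001032106170772637 0.15610978656828225
```

View pics/scene5.png

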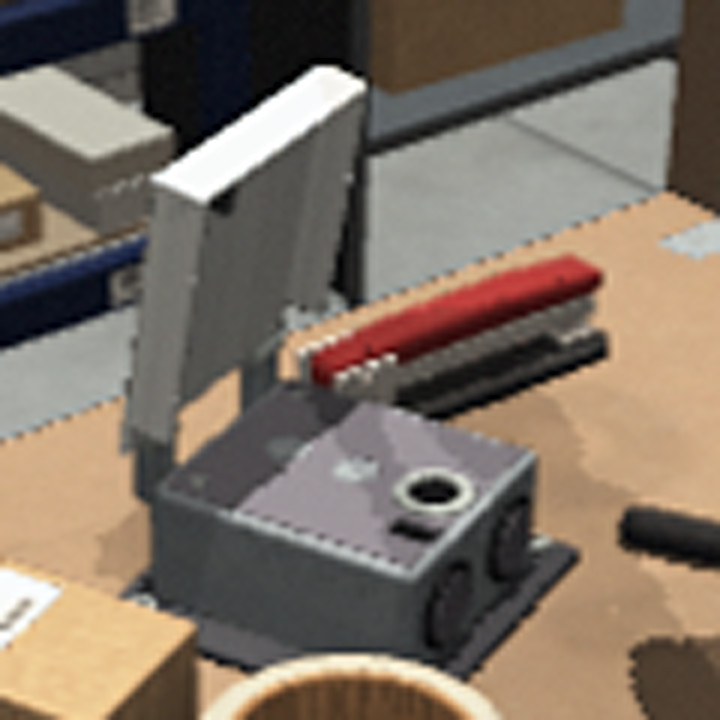

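View pics/top5.png

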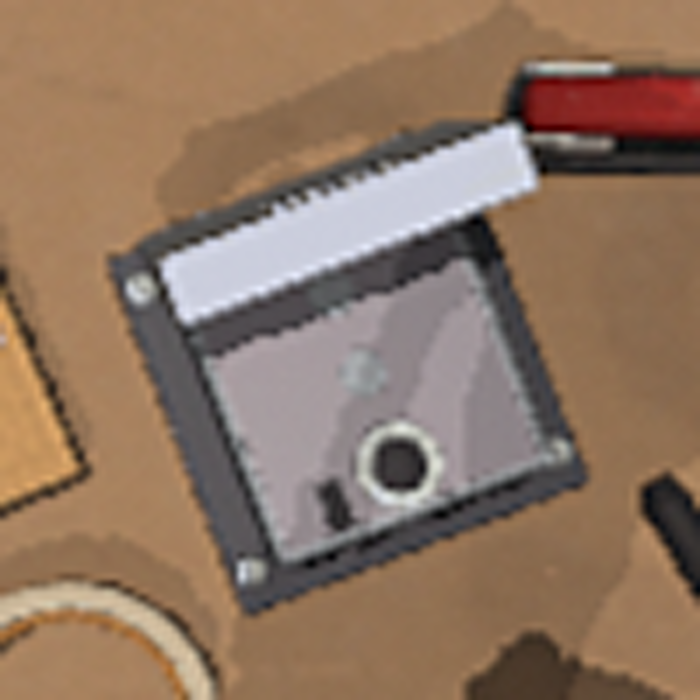

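The button is now flush within its collar at about (302,191) in the scene view, and the cover is still open. Next I'll go over and behind the cover, then follow its arc down.

arm_command(
  targets=[
    {"dp": [0,0,0.03],"turn": [0,0,0],"grip": -1},
    {"dp": [0,0,0.04],"turn": [0,0,0],"grip": -1},
    {"dp": [0,0,0.04],"turn": [0,0,0],"grip": -1},
    {"dp": [0,0,0.04],"turn": [0,0,0],"grip": -1},
    {"dp": [0,0,0.04],"turn": [0,0,0],"grip": -1},
    {"dp": [0,0,0.04],"turn": [0,0,0],"grip": -1},
    {"dp": [0,0,0],"turn": [0,0,0],"grip": -1},
    {"dp": [0,0,0],"turn": [0,0,0],"grip": -1},
  ],
)

```text
clock: 10.0
position: [0.6099, -0.0041, 0.3959]
ee_rot: [0.694, -0.126, 0.697, 0.127]
contact_force: [0.2, 0.6, -0.1]
width: 0.0001
```

```bash
python3 - <<'E'
from h import *
s=manip.get_state();R=rot(s).as_matrix();tip=s['position']+.173*R[:,0]
d=tip-H;print("fwd,lat,up",-d@ex,d@ey,d[2],s['clock'],s['contact_force'])
p=None
for t in [1.4,1.25,1.1,.95,.8,.65,.5,.35,.2,.1,0,-.087]:
  u=.095*np.cos(t)-.008*np.sin(t)-.011; w=.095*np.sin(t)+.008*np.cos(t)
  print(t,"fwd %.4f up %.4f"%(u,w), "" if p is None else "dp [%.4f,0,%.4f]"%(p[1]-w,p[0]-u)); p=(u,w)
im=manip.get_image("scene"); crop(im,(290,150),60,6,"pics/scene6.png")
E
```

```text
fwd,lat,up -0.028387223013874703 0.0009468511401483273 0.15487080622366362 10.0 [ 0.17082639  0.56301218 -0.13183046]
1.4 fwd -0.0027 up 0.0950 
1.25 fwd 0.0114 up 0.0927 dp [0.0023,0,-0.0141]
1.1 fwd 0.0250 up 0.0883 dp [0.0044,0,-0.0136]
0.95 fwd 0.0378 up 0.0819 dp [0.0064,0,-0.0128]
0.8 fwd 0.0494 up 0.0737 dp [0.0082,0,-0.0117]
0.65 fwd 0.0598 up 0.0639 dp [0.0099,0,-0.0103]
0.5 fwd 0.0685 up 0.0526 dp [0.0113,0,-0.0087]
0.35 fwd 0.0755 up 0.0401 dp [0.0125,0,-0.0070]
0.2 fwd 0.0805 up 0.0267 dp [0.0134,0,-0.0050]
0.1 fwd 0.0827 up 0.0174 dp [0.0093,0,-0.0022]
0 fwd 0.0840 up 0.0080 dp [0.0094,0,-0.0013]
-0.087 fwd 0.0843 up -0.0003 dp [0.0083,0,-0.0003]
```

View pics/scene6.png

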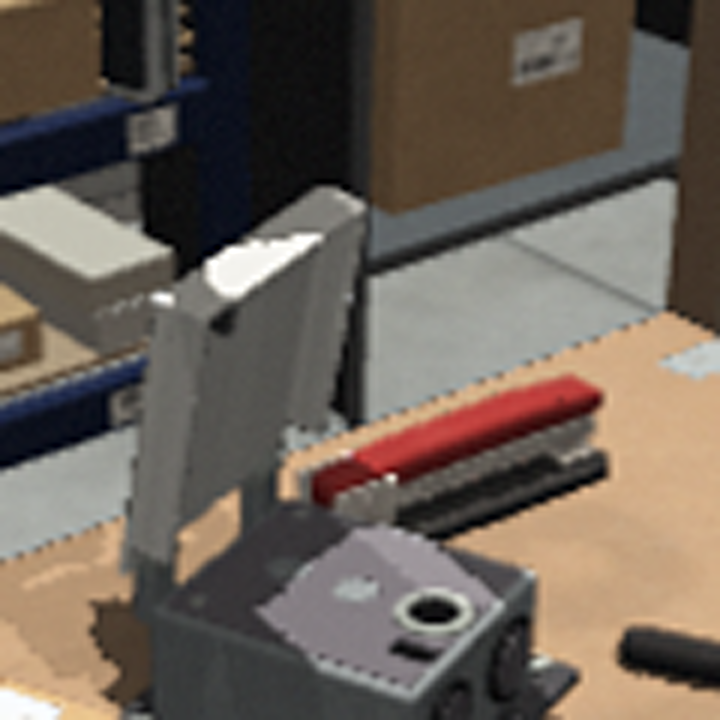

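arm_command(
  targets=[
    {"dp": [0.02,0,0],"turn": [0,0,0],"grip": -1},
    {"dp": [0.02,0,0],"turn": [0,0,0],"grip": -1},
    {"dp": [0.02,0,0],"turn": [0,0,0],"grip": -1},
    {"dp": [0,0,0],"turn": [0,0,0],"grip": -1},
    {"dp": [0,0,0],"turn": [0,0,0],"grip": -1},
  ],
)

```text
clock: 10.55
position: [0.6087, -0.0049, 0.3387]
ee_rot: [0.696, -0.125, 0.696, 0.126]
contact_force: [-0.3, 0.4, 0.4]
width: -0.0003
```

```bash
python3 - <<'E'
from h import *
s=manip.get_state();R=rot(s).as_matrix();tip=s['position']+.173*R[:,0]
d=tip-H;print("fwd,lat,up",-d@ex,d@ey,d[2],s['clock'],s['contact_force'])
im=manip.get_image("scene"); crop(im,(290,130),70,5,"pics/scene7.png")
E
```

```text
fwd,lat,up -0.027640390299041886 0.0002502228518340508 0.09772611690897523 10.55 [-0.29013153  0.44340587  0.43452319]
```

View pics/scene7.png

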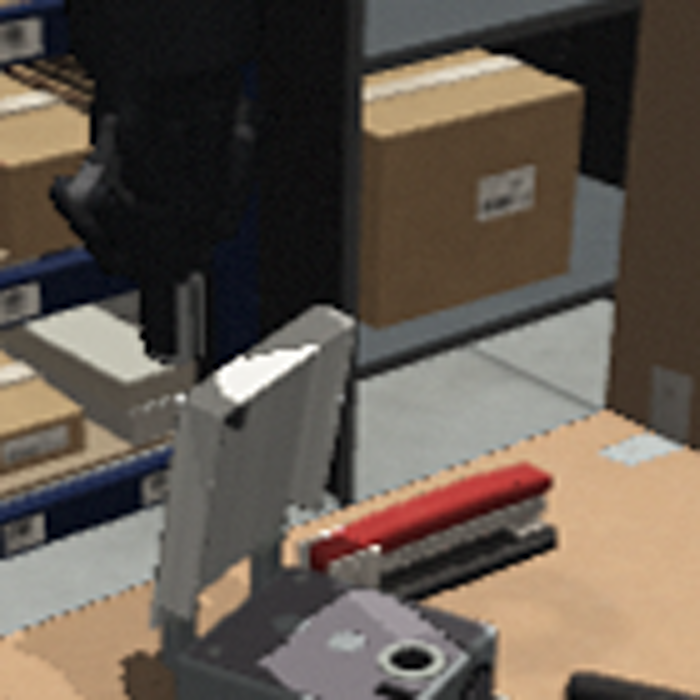

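arm_command(
  targets=[
    {"dp": [0.003,0,-0.012],"turn": [0,0,0],"grip": -1},
    {"dp": [0,0,-0.012],"turn": [0,0,0],"grip": -1},
    {"dp": [0.001,0,-0.007],"turn": [0,0,0],"grip": -1},
    {"dp": [0.001,0,-0.007],"turn": [0,0,0],"grip": -1},
    {"dp": [0.002,0,-0.007],"turn": [0,0,0],"grip": -1},
    {"dp": [0.002,0,-0.007],"turn": [0,0,0],"grip": -1},
  ],
)

```text
clock: 11.2
position: [0.5607, -0.0229, 0.33]
ee_rot: [0.696, -0.126, 0.695, 0.126]
contact_force: [2.4, 0.7, 0.7]
width: -0.0001
```

```bash
python3 - <<'E'
from h import *
s=manip.get_state();R=rot(s).as_matrix();tip=s['position']+.173*R[:,0]
d=tip-H;print("fwd,lat,up",-d@ex,d@ey,d[2],s['clock'],s['contact_force'])
im=manip.get_image("scene"); crop(im,(290,150),70,5,"pics/scene8.png")
E
```

```text
fwd,lat,up 0.023305280535347365 -1.6133831670630573e-05 0.0890266417420717 11.2 [2.41594932 0.73466621 0.74196442]
```

View pics/scene8.png

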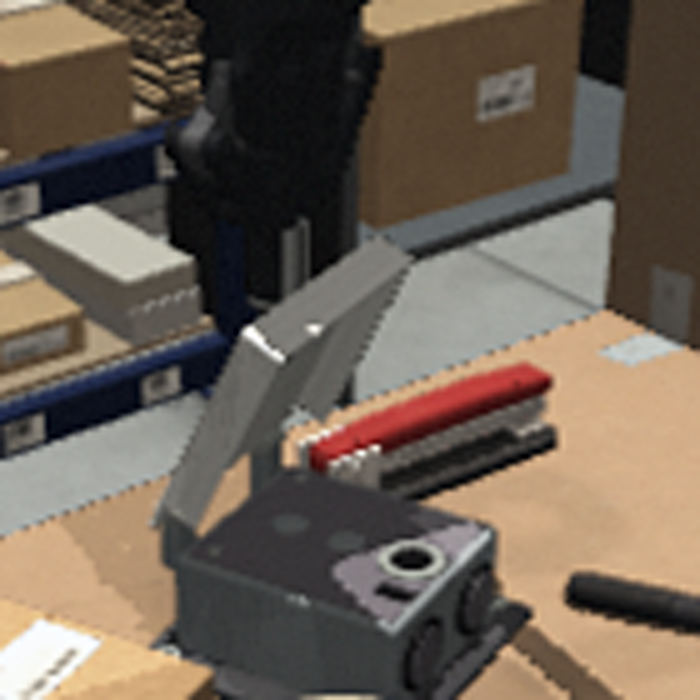

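The finger is behind the cover and swinging it shut with only 2.4 N. I'll continue along the arc.

arm_command(
  targets=[
    {"dp": [0.003,0,-0.007],"turn": [0,0,0],"grip": -1},
    {"dp": [0.003,0,-0.006],"turn": [0,0,0],"grip": -1},
    {"dp": [0.004,0,-0.006],"turn": [0,0,0],"grip": -1},
    {"dp": [0.004,0,-0.006],"turn": [0,0,0],"grip": -1},
    {"dp": [0.005,0,-0.005],"turn": [0,0,0],"grip": -1},
    {"dp": [0.005,0,-0.005],"turn": [0,0,0],"grip": -1},
    {"dp": [0.006,0,-0.0045],"turn": [0,0,0],"grip": -1},
    {"dp": [0.006,0,-0.0045],"turn": [0,0,0],"grip": -1},
  ],
)

```text
clock: 12.05
position: [0.5192, -0.0383, 0.293]
ee_rot: [0.696, -0.126, 0.696, 0.126]
contact_force: [1.2, -1.7, 4.0]
width: 0.0003
```

```bash
python3 - <<'E'
from h import *
s=manip.get_state();R=rot(s).as_matrix();tip=s['position']+.173*R[:,0]
d=tip-H;print("fwd,lat,up",-d@ex,d@ey,d[2],s['clock'],s['contact_force'])
im=manip.get_image("scene"); crop(im,(290,150),70,5,"pics/scene9.png")
E
```

```text
fwd,lat,up 0.0679648427115437 0.0002236384277490601 0.05198560256056167 12.05 [ 1.15407145 -1.74313327  4.03856969]
```

View pics/scene9.png

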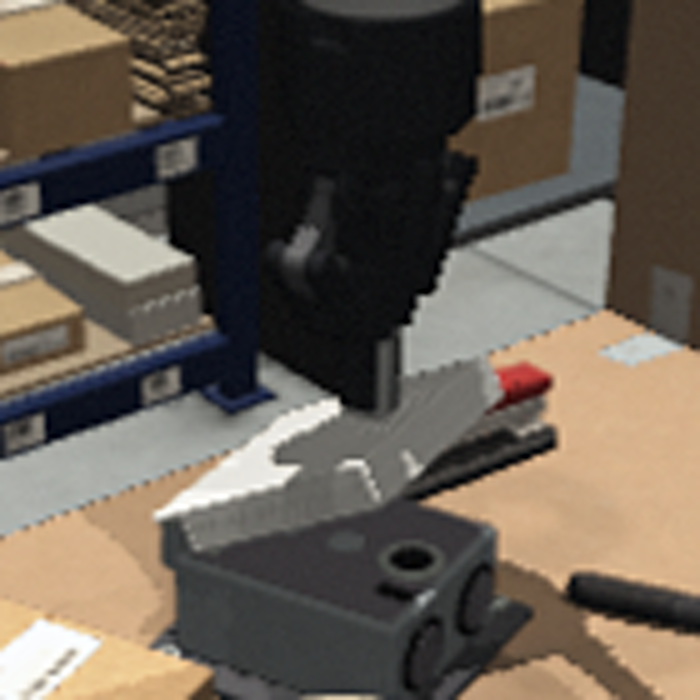

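arm_command(
  targets=[
    {"dp": [0.006,0,-0.005],"turn": [0,0,0],"grip": -1},
    {"dp": [0.006,0,-0.004],"turn": [0,0,0],"grip": -1},
    {"dp": [0.007,0,-0.004],"turn": [0,0,0],"grip": -1},
    {"dp": [0.007,0,-0.003],"turn": [0,0,0],"grip": -1},
    {"dp": [0.007,0,-0.003],"turn": [0,0,0],"grip": -1},
    {"dp": [0.006,0,-0.002],"turn": [0,0,0],"grip": -1},
    {"dp": [0.004,0,-0.001],"turn": [0,0,0],"grip": -1},
    {"dp": [0,0,0],"turn": [0,0,0],"grip": -1},
  ],
)

```text
clock: 12.9
position: [0.4984, -0.0459, 0.2497]
ee_rot: [0.695, -0.126, 0.697, 0.126]
contact_force: [1.1, -0.4, 1.9]
width: 0.0003
```

arm_command(
  targets=[
    {"dp": [0.003,0,0],"turn": [0,0,0],"grip": -1},
    {"dp": [0.003,0,0],"turn": [0,0,0],"grip": -1},
    {"dp": [0.002,0,0],"turn": [0,0,0],"grip": -1},
    {"dp": [0,0,0],"turn": [0,0,0],"grip": -1},
  ],
)

```text
clock: 13.3
position: [0.4982, -0.0459, 0.2421]
ee_rot: [0.695, -0.126, 0.697, 0.126]
contact_force: [-2.3, -1.6, 3.0]
width: 0.0003
```

arm_command(
  targets=[
    {"dp": [0.002,0,0],"turn": [0,0,0],"grip": -1},
    {"dp": [0,0,0],"turn": [0,0,0],"grip": -1},
  ],
)

```text
clock: 13.5
position: [0.4982, -0.0459, 0.2418]
ee_rot: [0.695, -0.126, 0.697, 0.126]
contact_force: [-5.9, -1.5, 15.5]
width: -0.0
```

arm_command(
  targets=[
    {"dp": [0.002,0,0],"turn": [0,0,0],"grip": -1},
    {"dp": [0,0,0],"turn": [0,0,0],"grip": -1},
  ],
)

```text
clock: 13.7
position: [0.4981, -0.0459, 0.2415]
ee_rot: [0.695, -0.126, 0.696, 0.126]
contact_force: [-10.3, -0.8, 28.6]
width: -0.0004
```

Hard stop reached. I'll release straight up and check.

arm_command(
  targets=[
    {"dp": [-0.01,0,0],"turn": [0,0,0],"grip": -1},
    {"dp": [-0.02,0,0],"turn": [0,0,0],"grip": -1},
    {"dp": [-0.03,0,0],"turn": [0,0,0],"grip": -1},
    {"dp": [-0.03,0,-0.02],"turn": [0,0,0],"grip": -1},
    {"dp": [-0.03,0,-0.04],"turn": [0,0,0],"grip": -1},
    {"dp": [0,0,-0.04],"turn": [0,0,0],"grip": -1},
    {"dp": [0,0,-0.02],"turn": [0,0,0],"grip": -1},
    {"dp": [0,0,0],"turn": [0,0,0],"grip": -1},
  ],
)

```text
clock: 14.5
position: [0.3844, -0.0878, 0.3584]
ee_rot: [0.696, -0.125, 0.696, 0.125]
contact_force: [-0.1, 0.1, 0.0]
width: 0.0003
```

arm_command(
  targets=[
    {"dp": [0,0,0],"turn": [0,0,0],"grip": -1},
    {"dp": [0,0,0],"turn": [0,0,0],"grip": -1},
    {"dp": [0,0,0],"turn": [0,0,0],"grip": -1},
    {"dp": [0,0,0],"turn": [0,0,0],"grip": -1},
    {"dp": [0,0,0],"turn": [0,0,0],"grip": -1},
    {"dp": [0,0,0],"turn": [0,0,0],"grip": -1},
    {"dp": [0,0,0],"turn": [0,0,0],"grip": -1},
  ],
)

```text
clock: 15.2
position: [0.3868, -0.0878, 0.3584]
ee_rot: [0.696, -0.126, 0.696, 0.126]
contact_force: [0.2, -0.0, -1.0]
width: 0.0002
```

```bash
python3 - <<'E'
from h import *
im=manip.get_image("scene"); crop(im,(288,190),50,7,"pics/scene10.png")
o=cv2.imread("pics/scene0.png")[:,:,::-1]
d=(np.abs(im.astype(int)-o).max(2)>60).astype(np.uint8); print("changed px around box", d[155:225,245:330].sum())
it=manip.get_image("top"); cv2.imwrite("pics/top10.png",it[:,:,::-1])
s=manip.get_state();print(s['clock'],s['position'],s['contact_force'])
E
```

```text
changed px around box 6
15.3 [ 0.38669307 -0.08780875  0.35849794] [-0.32648117  0.11691595  0.57828206]
```

View pics/scene10.png

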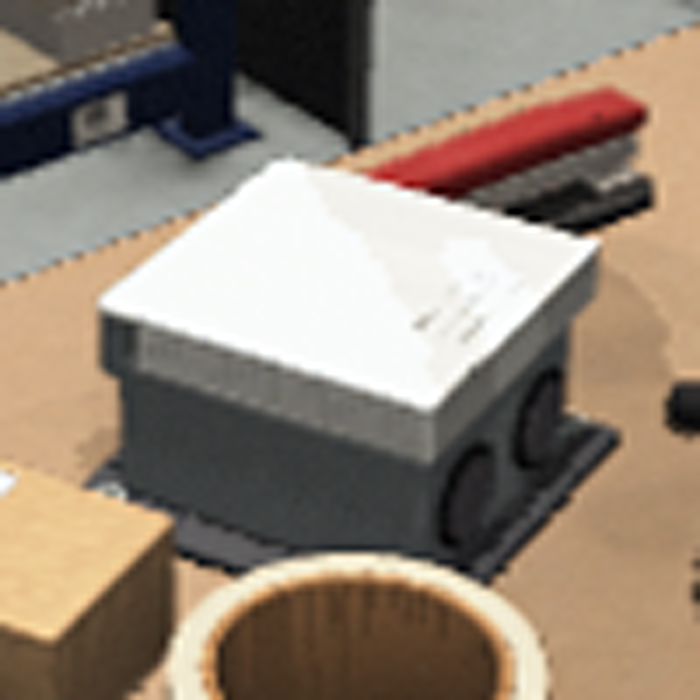

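View pics/top10.png

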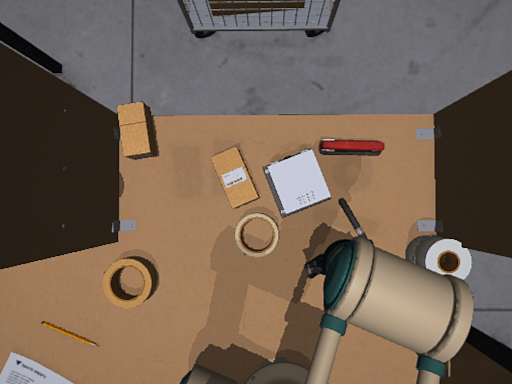

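The cover is flush, with its corners where they were at the start (front corner at about 300,198 in the scene view). It has held for over a second since release. The bystanders haven't moved, and the arm is clear of everything.

```bash
python3 -c "
from rig import manip
print(manip.sign_off(), manip.get_state()['clock'])"
```

```text
the job is handed in; nothing more can be done
the job is handed in; nothing more can be done
```

The job is done and handed in at about 15 s of the 56 s allowed. The sign-off gives no verdict.

- **Opening:** I pressed the front of the cover to its stop (about 28 N) and let go, and it popped upright.
- **Breaker:** I pushed the button to a hard stop with the fingertip at about 56 mm, which matches fully in. The picture afterwards showed it level with its collar.
- **Closing:** I swung the cover shut from behind with light force, pressed it to its stop (about 29 N), and let go.

**Last checks:** More than a second after release, the cover looked flush. Only 6 pixels around the box differed clearly from the first picture. The carton, tape roll, stapler and the visible part of the marker were where they started; the arm hid part of the marker in the last top view. The robot was clear of everything, with contact force near zero. No check failed or disagreed, though with the cover shut I could not look at the button again.

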